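# Shut and click the clothespin basket

## Robot

A 7-joint arm with a two-finger parallel gripper is mounted at the origin on the work surface. World frame = base frame: x ahead of the robot, y to its left, z up, the work surface at z = 0. Lengths are in mm, angles in degrees, forces in N, time in s.
With the tool pointing down it reaches from about 425 to 825 mm from the base axis. Payload 3.6 kg.
Tool frame: the origin (TCP) lies midway between the tips of the shut fingers; the grasp point (between the pads) lies grip_depth behind it (grip_depth is the distance from the TCP to the grasp point, in mm); z points along the fingers, y is the line along which they close (so a half turn about z gives the same grasp; the last joint's range is limited). The gripper opens to 85 mm and grips with 20 to 120 N. Pads are 22 mm wide; open, the fingers measure 114 mm over their backs; the gripper's body (76 mm by 85 mm) begins 54 mm behind the grasp point. The pads swing forward as they close: fully open they stand 13 mm farther back than shut.
Start: joints at [-78.237, 35.231, -0.722, 81.555, 0.464, 63.22, -2.315], TCP at [149.293, 632.593, 231.297] pointing down, gripper open.
Joint ranges: [-178.69, 178.69], [-17.37, 117.87], [-77.05, 75.6], [15.02, 138.74], [-78.02, 258.01], [0.78, 113.62], [-162.83, 162.83]. Speed limits (degrees/s): [159.86, 159.86, 180, 180, 180, 180, 180].

## Interface

Orientations are given as a 3x3 rotation matrix whose columns are the frame's x, y, z axes.
In Python, from cell import * gives the robot as it stands. The module is installed in compiled form; this text tells all that it offers.
- The arm moves only by the tool servo_tool, never from a script. Its argument "moves" is a list of rows, each an object of numbers: "jaw": the finger opening in cm, from 0 to 8.54; "x", "y", "z": the shift along the tool's x, y, z in cm; "turn": the turn about the tool's z in degrees. A call has exactly 5 rows; each row shifts and turns the commanded pose from where the row before left it, along the tool's axes as they then stand; what a row does not reach is not made up. A row lasts 1/10 s, in which the tool goes at most 50 mm and 8.59 degrees, less where a joint would pass 70% of its speed; a pose out of reach is approached as far as the arm can. A call is refused whole if a number of a shift passes 5 or a number of a turn 8.59, either way. A call with a gripper value outside its range is refused whole. The fingers move at their own pace and stop on an object; "grip_force" is the grip in N (left out, the last holds). Time passes only in rows, so rows that do not move let the fingers close, or fill a call up. It gives the time, the measured TCP pose, the force, the opening and the grip force at its end, in the units of the state.
- observe(): the state, without advancing time (a new reading comes with each control period).
- snapshot(name): name is "side" or "top"; returns a dict with "frame" (420x560x3 uint8, blue, green, red), "intrinsics" (3x3 intrinsics, pixels), "world_to_cam" (4x4, takes a point from world to camera coordinates). Camera axes: x right, y up, looking along -z (the intrinsics and any distortion apply to the point x, -y, -z); pixel columns grow to the right and rows downward; lengths in mm; the calibration is good to about 2 mm. A picture is of the moment at which its call begins. There is no depth.
- hand_in(): hands the job in; it is judged then, once.
The state is a dict: "clock": time; "qpos": joint angles; "joint_velocities": joint speeds; "joint_torque": joint torques, N m; "position": TCP position; "tool_rot": TCP orientation; "contact_force": force on the tool from outside, world axes, zero at the start; "ft_torque": the same for the moment, N m; "grip_width": finger opening in mm; "gripper_force": force on a finger pad.
Only numpy, scipy, OpenCV 4.12 (cv2) and the standard library are available. Lean on these libraries where they do the work, as an engineer would, in place of code of your own. Each camera call takes 0.05 s, during which the arm holds its last target. There are 200 camera calls.

## Task

Both clothespin baskets have been left open on the rooftop ledge. With the fingertips, gently push the lid with the yellow button down until it is shut, press its yellow button well in to set the catch, then let go and draw back. Do not lift the basket or shove it along, and leave the blue-button basket with its lid open as it is and everything else undisturbed.

Things in the scene. Friction and masses are not known exactly. Their poses are not given: they have to be found in the camera images.
- basket_yellow: clothespin basket with the yellow button: grey plastic, loose, about 0.9 kg, 140 (x) x 130 (y) x 110 high, stands upright on the ledge. Origin: centre of its underside; z up. Its white lid is hinged along the top edge of the +x side and its free edge is on the -x side (the side towards the robot). The basket is turned about z by up to 0.3 rad
- lid_yellow (a joint): hinge angle (rad) of the white lid with the yellow button: 0 = shut flat on the basket, grows as the free edge rises, at most 1.2; starts between 0.35 and 0.75. A stiff friction hinge that stays where it is left: about 2 N down on the button moves it. The lid is a flat plate 145 long (hinge to free edge) x 134 wide x 8 thick; shut, its top is 118 above the ledge. Opening turns it about the basket's own +y axis
- button_yellow (a joint): travel (m) of the yellow catch button in its lid: 0 = up, 0.008 = fully in; pressed at right angles to the lid, springs back when let go. Spring 0.75 N per mm, 6 N fully in
- top_yellow (a point): centre of the flat top face of the yellow round catch button, 34 across, which stands 12 above the lid's top face; it is 105 from the hinge line and 20 above the hinge line measured at right angles to the lid's underside (so with the lid shut and the button up it is 130 above the ledge). z axis: out of the lid; it moves with lid and button
- hinge_yellow (a point): middle of the lid's hinge line (level with the lid's underside) on the yellow-button basket: 72 along the basket's +x, 110 above its underside
- basket_blue: clothespin basket with the blue button: grey plastic, loose, about 0.9 kg, 140 (x) x 130 (y) x 110 high, stands upright on the ledge. Origin: centre of its underside; z up. Its white lid is hinged along the top edge of the +x side and its free edge is on the -x side (the side towards the robot). The basket is turned about z by up to 0.3 rad
- lid_blue (a joint): hinge angle (rad) of the white lid with the blue button: 0 = shut flat on the basket, grows as the free edge rises, at most 1.2; starts between 0.35 and 0.75. A stiff friction hinge that stays where it is left: about 2 N down on the button moves it. The lid is a flat plate 145 long (hinge to free edge) x 134 wide x 8 thick; shut, its top is 118 above the ledge. Opening turns it about the basket's own +y axis
- button_blue (a joint): travel (m) of the blue catch button in its lid: 0 = up, 0.008 = fully in; pressed at right angles to the lid, springs back when let go. Spring 0.75 N per mm, 6 N fully in
- top_blue (a point): centre of the flat top face of the blue round catch button, 34 across, which stands 12 above the lid's top face; it is 105 from the hinge line and 20 above the hinge line measured at right angles to the lid's underside (so with the lid shut and the button up it is 130 above the ledge). z axis: out of the lid; it moves with lid and button
- hinge_blue (a point): middle of the lid's hinge line (level with the lid's underside) on the blue-button basket: 72 along the basket's +x, 110 above its underside
- canister: stainless steel canister with screw-top lid and small black knob, 108 across, 166 high, loose, 0.5 kg; origin: centre of its underside
- jar: glass jar with a red cap, 84 across, 120 high, loose; origin: centre of its underside; stands near the far edge of the ledge
- brush: green scrub brush with a raised loop handle, bristles down, 50 (x) x 160 (y) x 68 high, loose; origin: centre of its underside; lies between the robot and the baskets
- scoop: red plastic scoop, 60 wide and 35 high, 170 long along its y (bowl at -y, handle to +y), loose; origin: underside, where bowl and handle meet; lies between the robot and the baskets
- soap_dish: blue ceramic soap dish with a pink soap, 80 (x) x 120 (y) x 40 high, fixed; origin: centre of its underside; near the far edge

How it is judged:
By the outcome, as a careful person would: the job done as asked, in the order asked, and still so for the second after the job is handed in, with the robot touching nothing.
It also fails if it takes over 34 s, if anything falls off the work surface, if the arm or the gripper's body presses on something with over 40 N, if the wrist force passes 120 N, or if a joint passes its speed limit or range.

## Working session

There is one attempt and no reset: what is moved stays moved. The work goes in short steps, Python scripts to look and compute and a tool call to move; the robot and the scene stay as the last step left them, time stands still between calls to the robot, and variables do not carry over. Pictures are saved under pics/ and viewed, at most 10 in all, crops included, and the job is handed in when it is done.

Besides the shell and the picture viewer there is one more tool, called after "Call:" in YAML: its name, and indented under it one key for each argument. servo_tool: Moves the arm, as the interface text tells. Its arguments: {"type":"object","properties":{"moves":{"type":"array","items":{"type":"object","properties":{"jaw":{"type":"number"},"x":{"type":"number"},"y":{"type":"number"},"z":{"type":"number"},"turn":{"type":"number"}}}},"grip_force":{"type":"number"}},"required":["moves"]}

```bash
mkdir -p pics; python3 - <<'E'
from cell import *
import cv2,pickle
d={n:snapshot(n) for n in("side","top")}
pickle.dump(d,open("d0.pkl","wb"))
for n in d: cv2.imwrite(f"pics/{n}0.png",d[n]["frame"]); print(n,d[n]["intrinsics"],d[n]["world_to_cam"])
s=observe();print(s["clock"],s["position"],s["tool_rot"],s["contact_force"],s["grip_width"])
E
```

```text
side [[379.22286802   0.         279.33108728]
 [  0.         379.22286802 205.46504299]
 [  0.           0.           1.        ]] [[-7.44391817e-01 -6.67704615e-01 -7.16731764e-03  3.83791368e+02]
 [ 5.24145449e-01 -5.90927390e-01  6.13250657e-01 -3.25892577e+02]
 [-4.13705658e-01  4.52742054e-01  7.89855848e-01 -7.29456362e+02]
 [ 0.00000000e+00  0.00000000e+00  0.00000000e+00  1.00000000e+00]]
top [[480.64334702   0.         279.52002987]
 [  0.         480.64334702 208.31087911]
 [  0.           0.           1.        ]] [[ 1.91806360e-02 -9.99816013e-01 -2.06619545e-04  1.54919603e+00]
 [ 9.74648338e-01  1.86517381e-02  2.22963518e-01 -5.60784284e+02]
 [-2.22918642e-01 -4.47796348e-03  9.74826768e-01 -1.04324460e+03]
 [ 0.00000000e+00  0.00000000e+00  0.00000000e+00  1.00000000e+00]]
0.1 [149.16904586 631.93617908 230.25457977] [[-9.73263669e-01  2.29690213e-01 -4.86133212e-04]
 [ 2.29690721e-01  9.73260949e-01 -2.30180514e-03]
 [-5.55676424e-05 -2.35192360e-03 -9.99997233e-01]] [0.54897359 0.39924902 0.26923591] 85.64858844860039
```

View pics/side0.png

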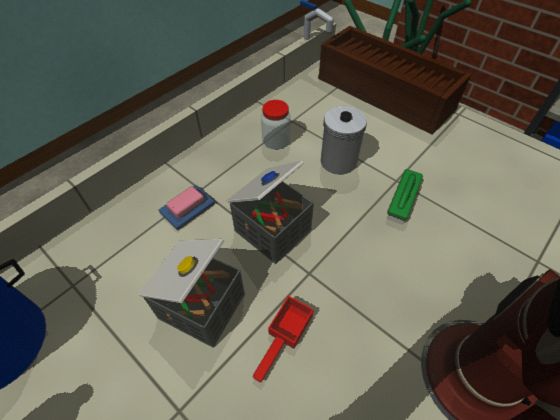

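View pics/top0.png

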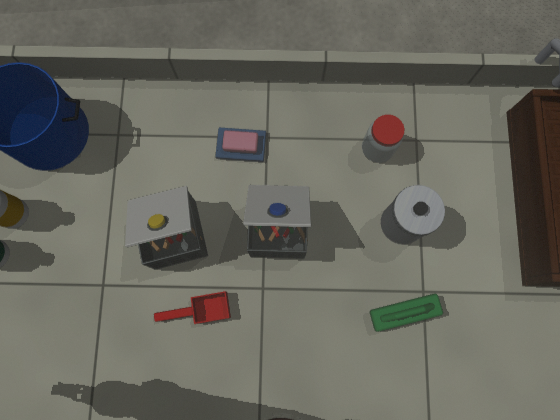

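Both baskets are open: the yellow button is near (157,221) in top and (187,265) in side. The scoop lies in front of that basket, and the path from the left is clear.

```bash
cat > h.py <<'E'
import numpy as np,cv2
def ray(s,p):
    R=s["world_to_cam"][:3,:3];t=s["world_to_cam"][:3,3]
    u=np.linalg.inv(s["intrinsics"])@[p[0],p[1],1]
    d=R.T@[u[0],-u[1],-u[2]]
    return -R.T@t,d/np.linalg.norm(d)
def plane(s,p,z):
    o,d=ray(s,p);return o+d*(z-o[2])/d[2]
def tri(a,p,b,q):
    o1,d1=ray(a,p);o2,d2=ray(b,q)
    k=np.linalg.lstsq(np.c_[d1,-d2],o2-o1,rcond=None)[0]
    A=o1+k[0]*d1;B=o2+k[1]*d2
    return (A+B)/2,np.linalg.norm(A-B)
def yellow(f,box):
    h=cv2.cvtColor(f,cv2.COLOR_BGR2HSV);m=cv2.inRange(h,(20,140,80),(35,255,255))
    x0,y0,x1,y1=box;k=np.zeros_like(m);k[y0:y1,x0:x1]=m[y0:y1,x0:x1]
    n,l,st,c=cv2.connectedComponentsWithStats(k);i=1+st[1:,4].argmax()
    return c[i],st[i]
def white(f,box,v=120):
    x0,y0,x1,y1=box;h=cv2.cvtColor(f,cv2.COLOR_BGR2HSV)
    return h[y0:y1,x0:x1]
E
python3 - <<'E'
import pickle;from h import *
d=pickle.load(open("d0.pkl","rb"));S,T=d["side"],d["top"]
cs,a=yellow(S["frame"],(130,220,240,320));ct,b=yellow(T["frame"],(120,180,205,270));print(cs,a,ct,b)
print(tri(S,cs,T,ct))
c1=cv2.resize(T["frame"][175:275,115:215],None,fx=4,fy=4,interpolation=2)
c2=cv2.resize(S["frame"][230:350,135:250],None,fx=3.4,fy=3.4,interpolation=2)[:400]
cv2.imwrite("pics/c.png",np.hstack([c1,c2]))
E
```

```text
[185.845 264.67 ] [178 256  17  18 200] [155.77987421 220.80503145] [149 214  15  14 159]
(array([501.81620364, 262.38206102, 184.20623092]), np.float64(0.8351301963449771))
```

View pics/c.png

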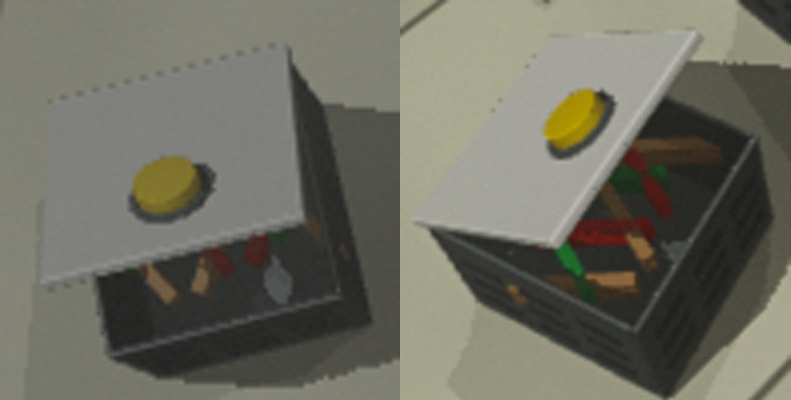

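The crop shows the lid corners clearly in both views. I'll triangulate them for yaw, hinge and angle.

```bash
python3 - <<'E'
import pickle;from h import *
d=pickle.load(open("d0.pkl","rb"));S,T=d["side"],d["top"]
t=lambda u,v:(115+u/4-.4,175+v/4-.4)
s=lambda u,v:(135+(u-400)/3.4-.4,230+v/3.4-.4)
P={}
for n,a,b in[("f+",(42,280),(553,245)),("f-",(305,215),(700,32)),("h+",(48,100),(415,220)),("h-",(285,47),(550,37))]:
    P[n],e=tri(T,t(*a),S,s(*b));print(n,P[n].round(1),e.round(1))
f=(P["f+"]+P["f-"])/2;h=(P["h+"]+P["h-"])/2
print("len",np.linalg.norm(f-h),f,h)
w1=P["f+"]-P["f-"];w2=P["h+"]-P["h-"];l=h-f
for w in(w1,w2):print("yaw",np.arctan2(-w[0],w[1]),np.linalg.norm(w))
print("yaw l",np.arctan2(l[1],l[0]),"th",np.arctan2(-l[2],np.hypot(l[0],l[1])))
# basket near rim corners z=110
for a in[(110,354),(338,294)]: print("rim",plane(T,t(*a),110))
print("rim side",plane(S,s(637,328),110),plane(S,s(755,140),110))
E
```

```text
f+ [449.7 315.9 196.4] 2.0
f- [484.6 187.2 198.6] 1.7
h+ [560.3 347.3 115.3] 4.3
h- [594.7 220.5 117.4] 1.5
len 140.7045490349647 [467.18114784 251.56067026 197.49797647] [577.51441028 283.87687756 116.38075227]
yaw 0.2646726739171971 133.3934831638397
yaw 0.26476309220774596 131.40278766278823
yaw l 0.28492698914250936 th 0.6144478763307943
rim [423.69685921 304.71775455 110.        ]
rim [458.43042626 184.20141731 110.        ]
rim side [422.8399493 303.6925582 110.       ] [455.64240667 184.65988848 110.        ]
```

Call:
servo_tool:
  moves:
    - {"jaw": 0, "x": -3.6, "y": -2.3}
    - {"jaw": 0, "x": -3.6, "y": -2.3}
    - {"jaw": 0, "x": -3.6, "y": -2.3}
    - {"jaw": 0, "x": -3.6, "y": -2.3}
    - {"jaw": 0, "x": -3.6, "y": -2.3}
  grip_force: 20

```text
validation failed for argument at $.mo...
```

Call:
servo_tool:
  moves:
    - {"jaw": 0, "x": -3.6, "y": -2.3}
    - {"jaw": 0, "x": -3.6, "y": -2.3}
    - {"jaw": 0, "x": -3.6, "y": -2.3}
    - {"jaw": 0, "x": -3.6, "y": -2.3}
    - {"jaw": 0, "x": -3.6, "y": -2.3}

```text
validation failed for argument at $.mo...
```

Call:
servo_tool:
  moves:
    - {"jaw": 0, "turn": -7.2}
    - {"jaw": 0, "turn": -7.2}
    - {"jaw": 0, "turn": -7.2}
    - {"jaw": 0, "turn": -7.2}
    - {"jaw": 0}

```text
validation failed for argument at $.mo...
```

The calls were refused, so nothing moved. I'll retry with every field given in each row.

Call:
servo_tool:
  moves:
    - {"x": -3.6, "y": -2.3, "z": 0, "turn": 0, "jaw": 0}
    - {"x": -3.6, "y": -2.3, "z": 0, "turn": 0, "jaw": 0}
    - {"x": -3.6, "y": -2.3, "z": 0, "turn": 0, "jaw": 0}
    - {"x": -3.6, "y": -2.3, "z": 0, "turn": 0, "jaw": 0}
    - {"x": -3.6, "y": -2.3, "z": 0, "turn": 0, "jaw": 0}
  grip_force: 20

```text
clock: 0.6
position: [298.9, 477.7, 230.9]
tool_rot: [[-0.973, 0.23, -0.0], [0.23, 0.973, -0.001], [0.0, -0.001, -1.0]]
contact_force: [0.1, -0.1, -0.0]
grip_width: 12.8
gripper_force: 0.0
```

Call:
servo_tool:
  moves:
    - {"x": -3.6, "y": -2.3, "z": 0, "turn": 0, "jaw": 0}
    - {"x": -3.6, "y": -2.3, "z": 0, "turn": 0, "jaw": 0}
    - {"x": -3.6, "y": -2.3, "z": 0, "turn": 0, "jaw": 0}
    - {"x": -3.6, "y": -2.3, "z": 0, "turn": 0, "jaw": 0}
    - {"x": -3.6, "y": -2.3, "z": 0, "turn": 0, "jaw": 0}

```text
clock: 1.1
position: [447.6, 324.5, 231.0]
tool_rot: [[-0.973, 0.23, -0.001], [0.23, 0.973, -0.0], [0.001, -0.001, -1.0]]
contact_force: [0.4, 1.1, 0.5]
grip_width: -0.0
gripper_force: 0.0
```

Call:
servo_tool:
  moves:
    - {"x": 0, "y": 0, "z": 0, "turn": -7.2, "jaw": 0}
    - {"x": 0, "y": 0, "z": 0, "turn": -7.2, "jaw": 0}
    - {"x": 0, "y": 0, "z": 0, "turn": -7.2, "jaw": 0}
    - {"x": 0, "y": 0, "z": 0, "turn": -7.2, "jaw": 0}
    - {"x": 0, "y": 0, "z": 0, "turn": 0, "jaw": 0}

```text
clock: 1.6
position: [446.7, 325.6, 230.8]
tool_rot: [[-0.964, -0.267, -0.001], [-0.267, 0.964, -0.001], [0.001, -0.0, -1.0]]
contact_force: [-0.5, 0.1, -0.4]
grip_width: -0.0
gripper_force: 0.0
```

Call:
servo_tool:
  moves:
    - {"x": -1.3, "y": -2.5, "z": 0, "turn": 0, "jaw": 0}
    - {"x": -1.3, "y": -2.5, "z": 0, "turn": 0, "jaw": 0}
    - {"x": -1.3, "y": -2.6, "z": 0, "turn": 0, "jaw": 0}
    - {"x": 0, "y": 0, "z": 1.5, "turn": 0, "jaw": 0}
    - {"x": 0, "y": 0, "z": 0, "turn": 0, "jaw": 0}

```text
clock: 2.1
position: [504.0, 261.5, 214.4]
tool_rot: [[-0.965, -0.263, -0.004], [-0.263, 0.965, -0.003], [0.005, -0.001, -1.0]]
contact_force: [0.1, 1.8, 0.0]
grip_width: -0.2
gripper_force: 0.0
```

```bash
python3 - <<'E'
from cell import *
from h import *
S=snapshot("side");T=snapshot("top")
c1=cv2.resize(T["frame"][175:275,115:215],None,fx=4,fy=4,interpolation=2)
c2=cv2.resize(S["frame"][190:330,135:275],None,fx=2.857,fy=2.857,interpolation=2)[:400]
cv2.imwrite("pics/c2.png",np.hstack([c1,c2]))
print(observe()["position"])
E
```

```text
[503.91926117 263.92556542 216.032374  ]
```

View pics/c2.png

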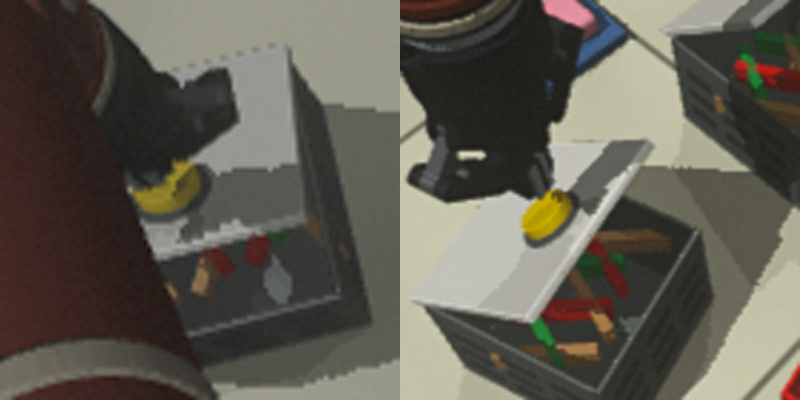

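The fingertips stand right above the yellow button, at about (160,185) and (545,195) in the crop. The lid and basket look unmoved. Going down.

Call:
servo_tool:
  moves:
    - {"x": 0, "y": 0, "z": 0.5, "turn": 0, "jaw": 0}
    - {"x": 0, "y": 0, "z": 0.5, "turn": 0, "jaw": 0}
    - {"x": 0, "y": 0, "z": 0.5, "turn": 0, "jaw": 0}
    - {"x": 0, "y": 0, "z": 0.4, "turn": 0, "jaw": 0}
    - {"x": 0, "y": 0, "z": 0, "turn": 0, "jaw": 0}

```text
clock: 2.7
position: [504.2, 263.1, 196.5]
tool_rot: [[-0.963, -0.268, -0.001], [-0.268, 0.963, -0.001], [0.002, -0.0, -1.0]]
contact_force: [-0.1, 0.1, -0.5]
grip_width: -0.1
gripper_force: 0.0
```

Call:
servo_tool:
  moves:
    - {"x": 0, "y": 0, "z": 0.2, "turn": 0, "jaw": 0}
    - {"x": 0.1, "y": 0, "z": 0.3, "turn": 0, "jaw": 0}
    - {"x": 0.2, "y": 0, "z": 0.3, "turn": 0, "jaw": 0}
    - {"x": 0.2, "y": 0, "z": 0.3, "turn": 0, "jaw": 0}
    - {"x": 0, "y": 0, "z": 0, "turn": 0, "jaw": 0}

```text
clock: 3.2
position: [499.5, 261.9, 186.0]
tool_rot: [[-0.963, -0.268, -0.001], [-0.268, 0.963, -0.0], [0.001, -0.0, -1.0]]
contact_force: [-0.5, -0.9, 1.2]
grip_width: 0.1
gripper_force: 0.5
```

Call:
servo_tool:
  moves:
    - {"x": 0.2, "y": 0, "z": 0.3, "turn": 0, "jaw": 0}
    - {"x": 0.2, "y": 0, "z": 0.3, "turn": 0, "jaw": 0}
    - {"x": 0.2, "y": 0, "z": 0.3, "turn": 0, "jaw": 0}
    - {"x": 0.2, "y": 0, "z": 0.3, "turn": 0, "jaw": 0}
    - {"x": 0.1, "y": 0, "z": 0.2, "turn": 0, "jaw": 0}

```text
clock: 3.7
position: [490.7, 259.3, 171.9]
tool_rot: [[-0.963, -0.268, -0.001], [-0.268, 0.963, -0.0], [0.001, -0.0, -1.0]]
contact_force: [-0.3, -0.0, 1.8]
grip_width: 0.1
gripper_force: 0.7
```

Call:
servo_tool:
  moves:
    - {"x": 0.2, "y": 0, "z": 0.3, "turn": 0, "jaw": 0}
    - {"x": 0.1, "y": 0, "z": 0.3, "turn": 0, "jaw": 0}
    - {"x": 0.2, "y": 0, "z": 0.3, "turn": 0, "jaw": 0}
    - {"x": 0.1, "y": 0, "z": 0.3, "turn": 0, "jaw": 0}
    - {"x": 0.1, "y": 0, "z": 0.2, "turn": 0, "jaw": 0}

```text
clock: 4.2
position: [484.3, 257.5, 157.9]
tool_rot: [[-0.964, -0.268, -0.001], [-0.268, 0.964, -0.0], [0.001, -0.0, -1.0]]
contact_force: [-0.5, -0.9, 2.3]
grip_width: -0.3
gripper_force: 0.7
```

Call:
servo_tool:
  moves:
    - {"x": 0.1, "y": 0, "z": 0.3, "turn": 0, "jaw": 0}
    - {"x": 0.1, "y": 0, "z": 0.3, "turn": 0, "jaw": 0}
    - {"x": 0.1, "y": 0, "z": 0.3, "turn": 0, "jaw": 0}
    - {"x": 0.1, "y": 0, "z": 0.3, "turn": 0, "jaw": 0}
    - {"x": 0.1, "y": 0, "z": 0.3, "turn": 0, "jaw": 0}

```text
clock: 4.7
position: [479.5, 256.2, 143.0]
tool_rot: [[-0.964, -0.268, -0.0], [-0.268, 0.964, -0.0], [0.0, -0.0, -1.0]]
contact_force: [-0.8, -0.3, 1.4]
grip_width: -0.1
gripper_force: 0.7
```

Call:
servo_tool:
  moves:
    - {"x": 0.1, "y": 0, "z": 0.3, "turn": 0, "jaw": 0}
    - {"x": 0.1, "y": 0, "z": 0.3, "turn": 0, "jaw": 0}
    - {"x": 0.1, "y": 0, "z": 0.3, "turn": 0, "jaw": 0}
    - {"x": 0.1, "y": 0, "z": 0.3, "turn": 0, "jaw": 0}
    - {"x": 0, "y": 0, "z": 0.2, "turn": 0, "jaw": 0}

```text
clock: 5.2
position: [476.1, 255.3, 129.1]
tool_rot: [[-0.964, -0.268, 0.0], [-0.268, 0.964, 0.0], [-0.0, 0.0, -1.0]]
contact_force: [-0.1, -0.3, 1.9]
grip_width: -0.4
gripper_force: 0.6
```

Call:
servo_tool:
  moves:
    - {"x": 0, "y": 0, "z": 0.1, "turn": 0, "jaw": 0}
    - {"x": 0, "y": 0, "z": 0.1, "turn": 0, "jaw": 0}
    - {"x": 0, "y": 0, "z": 0, "turn": 0, "jaw": 0}
    - {"x": 0, "y": 0, "z": 0, "turn": 0, "jaw": 0}
    - {"x": 0, "y": 0, "z": 0, "turn": 0, "jaw": 0}

```text
clock: 5.7
position: [476.0, 255.2, 127.4]
tool_rot: [[-0.964, -0.268, 0.0], [-0.268, 0.964, 0.0], [-0.0, 0.0, -1.0]]
contact_force: [0.1, -1.0, 1.1]
grip_width: -0.1
gripper_force: 1.0
```

Nearly shut, at about 2 N. Now to press the button in steps, watching the force.

Call:
servo_tool:
  moves:
    - {"x": 0, "y": 0, "z": 0.1, "turn": 0, "jaw": 0}
    - {"x": 0, "y": 0, "z": 0.1, "turn": 0, "jaw": 0}
    - {"x": 0, "y": 0, "z": 0.1, "turn": 0, "jaw": 0}
    - {"x": 0, "y": 0, "z": 0, "turn": 0, "jaw": 0}
    - {"x": 0, "y": 0, "z": 0, "turn": 0, "jaw": 0}

```text
clock: 6.2
position: [476.0, 255.3, 124.5]
tool_rot: [[-0.964, -0.268, 0.0], [-0.268, 0.964, 0.0], [-0.0, -0.0, -1.0]]
contact_force: [0.2, 0.0, 4.6]
grip_width: -0.1
gripper_force: 2.1
```

Call:
servo_tool:
  moves:
    - {"x": 0, "y": 0, "z": 0.1, "turn": 0, "jaw": 0}
    - {"x": 0, "y": 0, "z": 0.1, "turn": 0, "jaw": 0}
    - {"x": 0, "y": 0, "z": 0, "turn": 0, "jaw": 0}
    - {"x": 0, "y": 0, "z": 0, "turn": 0, "jaw": 0}
    - {"x": 0, "y": 0, "z": 0, "turn": 0, "jaw": 0}

```text
clock: 6.7
position: [476.0, 255.3, 122.5]
tool_rot: [[-0.964, -0.268, 0.0], [-0.268, 0.964, 0.0], [-0.0, -0.0, -1.0]]
contact_force: [0.0, -1.6, 5.1]
grip_width: 0.2
gripper_force: 2.8
```

Call:
servo_tool:
  moves:
    - {"x": 0, "y": 0, "z": 0.1, "turn": 0, "jaw": 0}
    - {"x": 0, "y": 0, "z": 0, "turn": 0, "jaw": 0}
    - {"x": 0, "y": 0, "z": 0, "turn": 0, "jaw": 0}
    - {"x": 0, "y": 0, "z": 0, "turn": 0, "jaw": 0}
    - {"x": 0, "y": 0, "z": 0, "turn": 0, "jaw": 0}

```text
clock: 7.2
position: [476.0, 255.3, 122.0]
tool_rot: [[-0.964, -0.268, 0.001], [-0.268, 0.964, 0.0], [-0.001, -0.0, -1.0]]
contact_force: [-1.7, -0.8, 8.5]
grip_width: 0.0
gripper_force: 4.1
```

```bash
python3 - <<'E'
from cell import *
from h import *
S=snapshot("side");F=[]
for i in range(6):
    snapshot("top");F.append(observe()["contact_force"][2])
print(np.mean(F),np.std(F),observe()["position"])
c2=cv2.resize(S["frame"][190:350,115:275],None,fx=3.5,fy=3.5,interpolation=2)
cv2.imwrite("pics/c3.png",c2)
E
```

```text
7.917798124031573 0.407849644327227 [475.96901028 255.26814205 121.97197321]
```

View pics/c3.png

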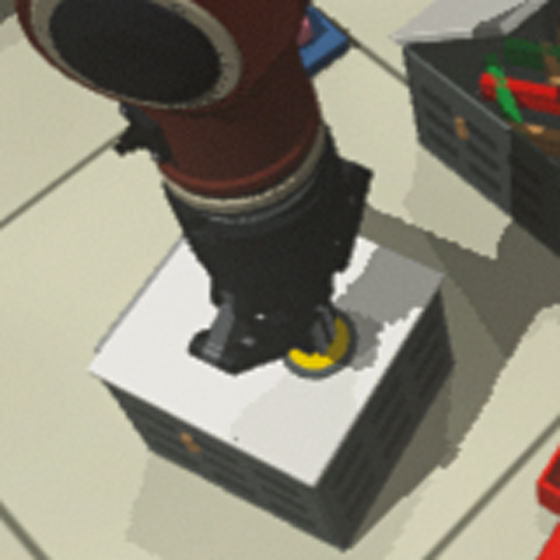

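The lid lies flat on the basket. The tip has stopped at z = 122 with about 8 N, so the button is fully in. Drawing back straight up.

Call:
servo_tool:
  moves:
    - {"x": 0, "y": 0, "z": -0.3, "turn": 0, "jaw": 0}
    - {"x": 0, "y": 0, "z": -0.3, "turn": 0, "jaw": 0}
    - {"x": 0, "y": 0, "z": -0.5, "turn": 0, "jaw": 0}
    - {"x": 0, "y": 0, "z": -2, "turn": 0, "jaw": 0}
    - {"x": 0, "y": 0, "z": -4, "turn": 0, "jaw": 0}

```text
clock: 8.05
position: [473.1, 254.0, 189.8]
tool_rot: [[-0.963, -0.268, -0.009], [-0.268, 0.963, -0.004], [0.009, -0.002, -1.0]]
contact_force: [0.9, 0.3, 0.6]
grip_width: 0.3
gripper_force: 0.0
```

Call:
servo_tool:
  moves:
    - {"x": 0, "y": 2, "z": -4, "turn": 0, "jaw": 0}
    - {"x": 0, "y": 4, "z": 0, "turn": 0, "jaw": 0}
    - {"x": 0, "y": 4, "z": 0, "turn": 0, "jaw": 0}
    - {"x": 0, "y": 4, "z": 0, "turn": 0, "jaw": 0}
    - {"x": 0, "y": 2, "z": 0, "turn": 0, "jaw": 0}

```text
clock: 8.55
position: [429.6, 413.7, 231.6]
tool_rot: [[-0.962, -0.273, -0.003], [-0.273, 0.962, 0.002], [0.003, 0.003, -1.0]]
contact_force: [-0.6, 0.2, -0.2]
grip_width: -0.2
gripper_force: 0.0
```

```bash
python3 - <<'E'
from cell import *
from h import *
S=snapshot("side");T=snapshot("top")
a,_=yellow(S["frame"],(130,220,260,330));b,_=yellow(T["frame"],(120,180,205,270));print(tri(S,a,T,b),observe()["position"],observe()["contact_force"])
cv2.imwrite("pics/c4.png",np.hstack([cv2.resize(S["frame"],None,fx=.7,fy=.7),cv2.resize(T["frame"],None,fx=.7,fy=.7)]))
E
```

```text
(array([474.10724073, 254.27440813, 124.93588465]), np.float64(0.6119114958563681)) [429.51827598 413.48197007 231.32910122] [-0.28176785  0.89816641  0.08119894]
```

View pics/c4.png

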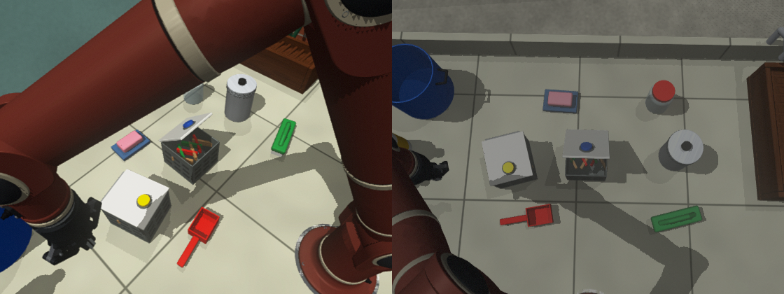

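The lid is shut, with the button where it should be for a basket that hasn't moved. The blue lid is still open, everything else is in place and the gripper is clear.

```bash
python3 -c "
from cell import *
print(hand_in())"
```

```text
the job is handed in; nothing more can be done
None
```

The yellow-button lid is shut and its button was pressed fully in (about 8 N); the gripper is clear, the blue lid is still open, the final pictures show nothing else moved, and the job was handed in at about 9 s.

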